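# Shut and lock the filter hatch of a bench dust box

### The arm

A 6-joint arm with a two-finger parallel gripper is mounted at the origin on the work surface. World frame = base frame: x ahead of the robot, y to its left, z up, the work surface at z = 0. Lengths are in m, angles in degrees, forces in N, time in s.
With the tool pointing down it reaches from about 0.35 to 0.875 m from the base axis. Payload 4.2 kg.
Tool frame: the origin (TCP) lies between the finger pads; the fingertips stand 11 mm ahead of it and the grasp point (between the pads) lies 8 mm behind it; z points along the fingers, y is the direction in which the jaws open and shut (so a half turn about z gives the same grasp; the last joint's range is limited). The gripper opens to 87 mm and grips with 3 to 60 N. Pads are 19 mm wide; open, the fingers measure 117 mm over their backs; the gripper's body (75 mm by 190 mm) begins 51 mm behind the grasp point.
Start: joints at [-50.672, 22.042, 0.453, 0, -68.411, -14.817], TCP at [0.259, -0.569, 0.234] pointing down, gripper open.
Joint ranges: [-179.83, 179.83], [-69.29, 118.12], [-61.27, 80.66], [-181.25, 117.63], [-171.15, -9.14], [-177.46, 177.46]. Speed limits (degrees/s): [159.86, 159.86, 180, 180, 180, 180].

### API

Orientations are given as a 3x3 rotation matrix whose columns are the frame's x, y, z axes.
In Python, from station import sense, capture, get_calibration, finish_job, search_frame, cut_out gives the robot as it stands.
- The arm moves only by the tool arm_command, never from a script. Its argument "rows" is a list of rows, each an object with "fingers": the opening in per cent of the stroke, from 0 (shut) to 100 (fully open); "travel": the shift along the tool's x, y, z in cm, a list of three; "roll": the turn about the tool's z in degrees. A call has 1 to 10 rows; each row is the pose to reach, as a shift and turn from the pose commanded when the call began, along the tool's axes at that moment; what a row does not reach only later rows make up. A row lasts 1/10 s, in which the tool goes at most 50 mm and 8.59 degrees, less where a joint would pass 70% of its speed; a pose out of reach is approached as far as the arm can. A call with a gripper value outside its range is refused whole. The fingers move at their own pace and stop on an object; the grip force is fixed at half the most. Time passes only in rows, so rows that repeat a pose let the fingers close. It gives the time, the measured TCP pose, the force and the opening at its end, in the units of the state.
- sense(): the state, without advancing time (a new reading comes with each control period).
- capture(name): name is "side" or "top"; returns (picture, depth): 480x640x3 uint8, red, green, blue; 480x640 float32, m along the optical axis (not along the pixel's ray), 0 where there is no reading.
- get_calibration(name): a dict with "fov_y" (degrees; the focal length in pixels is half the picture's height over the tangent of half this angle, whatever the lens; pixels are square), "cx", "cy" (the principal point, pixels), "origin" and "attitude" of the camera in the world. Camera axes: x right, y down, z forward; pixel columns grow to the right and rows downward; lengths in m; the calibration is good to about 2 mm. A picture is of the moment at which its call begins. get_calibration takes no time and is no camera call.
- finish_job(): hands the job in, once; it reports no verdict.
Trained networks look in the newest picture that a camera, given by its name, has taken for a name from the list of things; names that differ only in an ending like _2 or _b are one class to them, and where a whole thing is asked for, a point or a joint stands for the part that bears it (a point fixed in the world has none). Each returns a list of dicts, best first, with "p" (0 to 1); they miss things now and then, are a little off and sometimes report something else, mostly with a low value. They report only what shows in the picture. A call takes as long as a camera call.
- search_frame(camera, label): "position" ([x, y, z] in m, in world coordinates, good to about 4 mm: the middle of the surface that is visible of it).
- cut_out(camera, label): "mask" (480x640 bool, what is visible of it).
The state is a dict: "time_s": time; "joints": joint angles; "joint_velocities": joint speeds; "effort": joint torques, N m; "tcp_pos": TCP position; "ee_rot": TCP orientation; "wrist_force": force on the tool from outside, world axes, zero at the start; "moment": the same for the moment, N m; "gripper_width": opening from 0.0 (shut) to 1.0 (fully open).
Only numpy, scipy, OpenCV 4.12 (cv2) and the standard library are available. Lean on these libraries where they do the work, as an engineer would, in place of code of your own. Each camera call takes 0.05 s, during which the arm holds its last target. There are 200 camera calls.

### The job

Push the ajar filter hatch on the grey dust box down until it is fully shut. Then set a fingertip in the slot of the hatch's round cam fastener and turn it clockwise, seen from above, about a quarter turn until it stops and the hatch is locked. Only push with the fingertips: grip and lift nothing, and leave the other things on the bench where they are.

Things in the scene. Friction and masses are not known exactly. Their poses are not given: they have to be found in the camera images.
- dust_box: Grey dust box, fixed, 210 (x) x 260 (y) x 100 mm tall; origin at the centre of its underside, x from its louvred front (free edge of the hatch) to its back (hinge), y left, z up. The hatch covers its right 200 mm of y; the left 60 mm is the flat motor bay, 100 mm high. With the hatch shut, the cam's centre is at x +2, y -30 mm.
- hatch (a joint): Hatch angle; a grey panel 206 x 196 x 8 mm that carries the cam. 0 = fully shut (rigid stop), grows as the free front edge rises; starts 0.18 to 0.38 rad open. Hinge line along the box's y at x +100, z +100 mm of the box. Stiff hinge: it stays where it is left; 1 to 4 N down at the free edge shuts it.
- hatch_lip (a point): Point on the hatch's top face, middle of the bare front strip (41 mm from free edge to the cam's rim), 20 mm in from the edge, 186 mm from the hinge line. With the hatch shut it is at x -86, y -30, z +108 mm in the box's frame.
- cam (a joint): Angle of the cam, a black disc 110 mm across with a finger slot. 0 = unlocked: the slot lies along the box's y, parallel to the hinge. Grows clockwise seen from above to a rigid stop at 1.571 = locked: the slot lies along the box's x. Starts at 0 to 0.2, stays where left; about 4 N at 33 mm from the centre turns it.
- cam_centre (a point): Cam's centre on the grey slot floor, 4 mm above the hatch's top face (112 mm above the box's underside when shut). The slot is a straight groove across the whole disc, 42 mm wide, 16 mm deep, upright walls. A fixed aluminium rim (116 mm inside, 134 mm outside) level with the cam's top surrounds it. Site y runs along the slot, z is the cam's axis.
- slot_a (a point): Point on the slot's floor and centre line, 33 mm from the cam's centre, in the half to the box's left (+y) when unlocked; moves towards the hinge as the cam locks. A fingertip here pushes a side wall along an arc about the centre; it has side play, so it must travel somewhat past a quarter turn.
- slot_b (a point): The same in the other half, to the box's right (-y) when unlocked; it moves towards the front as the cam is locked.
- jar: small clear jar with a metal lid, 34 mm across, 45 mm tall, standing on the motor bay beside the hatch; origin at the centre of its underside. Leave alone.
- pliers: small blue-handled pliers lying flat on the mat in front of the dust box, 135 x 66 x 10 mm; origin near the pivot, at the underside. Leave alone.
- tin: open aluminium tin with one divider, 60 x 95 x 20 mm, in front of the dust box; origin at the centre of its underside. Leave alone.
- wood_block: wooden block 55 x 80 x 26 mm on the right of the dust box; origin at the centre of its underside. Leave alone.
- handpiece: black rotary-tool handpiece lying on the left of the dust box, 165 mm long along its x, 32 mm thick; origin under its middle. Leave alone.
- organiser: open clear plastic compartment box 110 x 190 x 32 mm beyond the dust box; origin at the centre of its underside. Leave alone.
- glue: white plastic bottle 40 mm across, 100 mm tall, standing beyond the dust box; origin at the centre of its underside. Leave alone.

How it is judged:
By the outcome, as a careful person would: the job done as asked, in the order asked, and still so for the second after the job is handed in, with the robot touching nothing.
It also fails if it takes over 51 s, if anything falls off the work surface, if the arm or the gripper's body presses on something with over 40 N, if the wrist force passes 120 N, or if a joint passes its speed limit or range.

## Working session

There is one attempt and no reset: what is moved stays moved. The work goes in short steps, Python scripts to look and compute and a tool call to move; the robot and the scene stay as the last step left them, time stands still between calls to the robot, and variables do not carry over. Pictures are saved under pics/ and viewed, about 8 in all and at most 12, crops included, and the job is handed in when it is done.

Besides the shell and the picture viewer there is one more tool, called after "Emit:" by a JSON object that holds its "name" and its "arguments". arm_command: Moves the arm, as the interface text tells. Its arguments: {"type":"object","properties":{"rows":{"type":"array","items":{"type":"object","properties":{"fingers":{"type":"number"},"travel":{"type":"array","items":{"type":"number"}},"roll":{"type":"number"}}}}},"required":["rows"]}

```bash
mkdir -p pics
cat > h.py <<'E'
import numpy as np, cv2
from station import *
def cloud(name,depth):
    c=get_calibration(name); f=240/np.tan(np.radians(c["fov_y"])/2)
    v,u=np.mgrid[0:480,0:640]
    p=np.stack([(u-c["cx"])/f*depth,(v-c["cy"])/f*depth,depth],-1)
    return p@np.array(c["attitude"]).T+np.array(c["origin"])
def save(n,im): cv2.imwrite("pics/"+n,cv2.cvtColor(im,cv2.COLOR_RGB2BGR))
E
python3 - <<'E'
from h import *
np.set_printoptions(precision=3,suppress=True)
s=sense(); print(s["tcp_pos"],s["ee_rot"],s["time_s"],s["wrist_force"])
a,d=capture("top"); b,e=capture("side"); save("top0.png",a); save("side0.png",b)
np.savez("f0.npz",a=a,d=d,b=b,e=e)
for n in ("top","side"):
    print(n,get_calibration(n))
    for l in ("dust_box","hatch_lip","cam_centre","slot_a","jar"):
        print(l,[(r["p"],np.array(r["position"])) for r in search_frame(n,l)][:3])
E
```

```text
[ 0.259 -0.568  0.232] [[-0.91  -0.415 -0.001]
 [-0.415  0.91   0.002]
 [ 0.     0.002 -1.   ]] 0.0 [-0.32  -0.346 -0.407]
top {'fov_y': 56.008239934060356, 'cx': 321.55316441143134, 'cy': 241.55490913677437, 'origin': array([0.482, 0.036, 0.952]), 'attitude': array([[-0.007, -0.994,  0.11 ],
       [-1.   ,  0.007,  0.001],
       [-0.002, -0.11 , -0.994]])}
dust_box [(0.92, array([0.582, 0.065, 0.135])), (0.26, array([0.586, 0.035, 0.144]))]
hatch_lip [(0.82, array([0.572, 0.038, 0.147]))]
cam_centre [(0.66, array([0.588, 0.036, 0.138]))]
slot_a [(0.8, array([0.586, 0.033, 0.143]))]
jar [(0.55, array([0.549, 0.171, 0.146]))]
side {'fov_y': 56.204176567787385, 'cx': 317.56944319813107, 'cy': 241.95165908855066, 'origin': array([0.261, 0.543, 0.747]), 'attitude': array([[-0.83 , -0.423,  0.365],
       [-0.558,  0.612, -0.561],
       [ 0.014, -0.669, -0.743]])}
dust_box [(0.71, array([0.6  , 0.036, 0.143])), (0.7, array([0.545, 0.102, 0.096])), (0.25, array([0.549, 0.184, 0.14 ]))]
hatch_lip [(0.22, array([ 0.773, -0.078,  0.009]))]
cam_centre [(0.6, array([0.596, 0.037, 0.145]))]
slot_a [(0.79, array([0.601, 0.035, 0.144]))]
jar [(0.97, array([0.545, 0.182, 0.138]))]
```

View pics/top0.png

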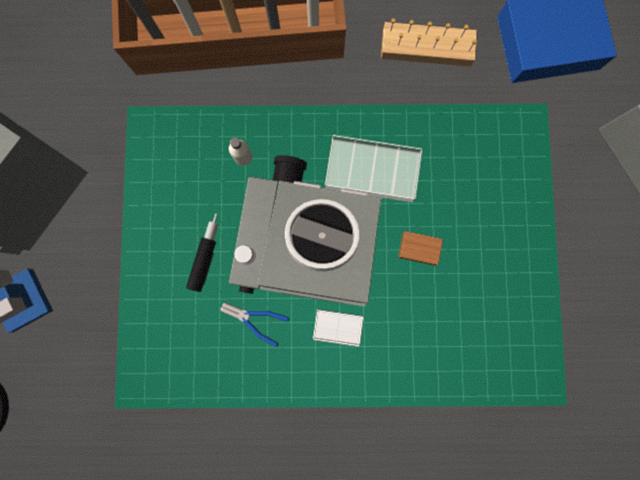

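View pics/side0.png

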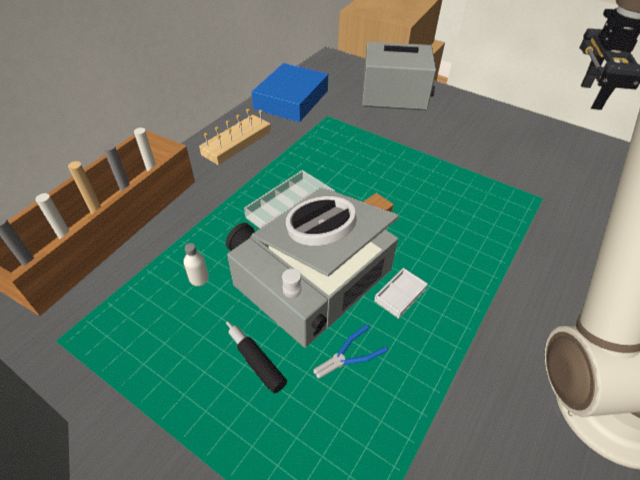

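The box is yawed a few degrees clockwise, with its front toward the robot. The cam is at about (321,235) in the top view and the jar at (243,254). Next I fit the box pose from depth.

Run:
```python
from h import *
np.set_printoptions(precision=4,suppress=True)
z=np.load("f0.npz"); P=cloud("top",z["d"]); a=z["a"].astype(int)
reg=np.zeros((480,640),bool); reg[165:305,225:385]=1
ok=reg&(z["d"]>0)
sat=a.max(-1)-a.min(-1)
bay=ok&(abs(P[...,2]-.1)<.006)&(sat<30)
bay[:,262:]=0
n,lab,st,_=cv2.connectedComponentsWithStats(bay.astype(np.uint8)); k=1+np.argmax(st[1:,4]); bay=lab==k
q=P[bay]; print("bay n",len(q),"z",np.median(q[:,2])); print(cv2.minAreaRect((q[:,:2]*1000).astype(np.float32)))
# hatch plane
h=ok&(P[...,2]>.1)&(sat<30); h[:,:268]=0
vv,uu=np.mgrid[0:480,0:640]; h&=((uu-321)**2+(vv-235)**2>42**2)&(a.mean(-1)>90)&(a.mean(-1)<200)
h=cv2.erode(h.astype(np.uint8),np.ones((3,3)))>0
q=P[h]
for i in range(4):
    c=q.mean(0); nrm=np.linalg.svd(q-c,full_matrices=False)[2][2]; nrm*=np.sign(nrm[2]); r=(q-c)@nrm; q=q[abs(r)<max(.002,2*r.std())]
print("hatch",len(q),c,nrm,"rms",r.std(),"angle",np.arccos(nrm[2]),"dir",np.degrees(np.arctan2(nrm[1],nrm[0])))
R=cv2.minAreaRect((q[:,:2]*1000).astype(np.float32)); print(R)
print(np.ptp(q,axis=0),q.min(0),q.max(0))
```

```text
bay n 2181 z 0.10159509904180741
((595.8804321289062, 181.21560668945312), (213.87692260742188, 60.839454650878906), 0.25331300497055054)
hatch 4252 [0.5623 0.0332 0.1395] [ 0.2538 -0.0437  0.9663] rms 0.0011124634554465298 angle 0.26042910072308084 dir -9.771332388901218
((578.9088134765625, 37.913230895996094), (193.99578857421875, 202.60377502441406), 80.16029357910156)
[0.2261 0.2057 0.0576] [ 0.4632 -0.0731  0.1065] [0.6894 0.1326 0.1641]
```

Run:
```python
from h import *
np.set_printoptions(precision=4,suppress=True)
z=np.load("f0.npz"); P=cloud("top",z["d"]); a=z["a"].astype(int)
sat=a.max(-1)-a.min(-1); vv,uu=np.mgrid[0:480,0:640]
ok=(z["d"]>0)&(sat<30)&(vv>165)&(vv<310)&(uu>222)&(uu<390)
for yaw in (-9.0,-9.8):
    t=np.radians(yaw); ex=np.array([np.cos(t),np.sin(t)]); ey=np.array([-ex[1],ex[0]])
    X=P[...,:2]@ex; Y=P[...,:2]@ey; Z=P[...,2]
    m=ok&(abs(Z-.1)<.006)&(uu<275)
    print(yaw,"bay left edge Y by X:")
    for x in np.arange(.46,.68,.03):
        s=m&(abs(X-x)<.012); print(round(x,2),s.sum(),Y[s].min() if s.any() else None, end=" | ")
    # X extents bay, at outer strip
    yl=np.percentile(Y[m],99); s=m&(Y>yl-.05)&(Y<yl-.008)
    print("\nX ext",X[s].min(),X[s].max(),"Ymax",yl, [Y[m&(abs(X-x)<.012)].max() for x in (.47,.53,.59,.65)])
    n=np.array([.2538,-.0437,.9663]);c=np.array([.5623,.0332,.1395])
    h=ok&(abs((P-c)@n)<.004)&(uu>268)
    print("hatch X",np.percentile(X[h],[.3,99.7]),"Y",np.percentile(Y[h],[.3,99.7]),"Z",np.percentile(Z[h],[.3,99.7]))
    print("Y ext by X",[(Y[h&(abs(X-x)<.01)].min(),Y[h&(abs(X-x)<.01)].max()) for x in (.47,.53,.59,.65)])
n=np.array([.2538,-.0437,.9663]);c=np.array([.5623,.0332,.1395])
# cam rim: bright ring; cam top height above plane =20mm
rim=(z["d"]>0)&(a.min(-1)>190)&((uu-321)**2+(vv-235)**2<50**2)
cnt=max(cv2.findContours(rim.astype(np.uint8),0,1)[0],key=cv2.contourArea)
print("rim ell px",cv2.fitEllipse(cnt)); q=P[rim]; print("rim",np.median((q-c)@n),(q.min(0)+q.max(0))/2)
e1=np.array([n[2],0,-n[0]]);e1/=np.linalg.norm(e1);e2=np.cross(n,e1)
hgt=(P-c)@n
sl=(z["d"]>0)&(abs(hgt-.004)<.004)&((uu-321)**2+(vv-235)**2<33**2)
q=P[sl]; print("slot",sl.sum(),q.mean(0)); w,v=np.linalg.eigh(np.cov(q[:,:2].T)); print("slot dir",v[:,1],np.degrees(np.arctan2(v[1,1],v[0,1])), w**.5)
print("rect",cv2.minAreaRect((q[:,:2]*1000).astype(np.float32)))
```

```text
-9.0 bay left edge Y by X:
0.46 252 0.20055103109627279 | 0.49 347 0.2333856662793501 | 0.52 118 0.2322537826527097 | 0.55 368 0.2304490110418352 | 0.58 366 0.22932744440107491 | 0.61 372 0.22776064636617338 | 0.64 359 0.22812920727899977 | 0.67 126 0.2337962404367139 | 
X ext 0.4581917759369461 0.668112201345863 Ymax 0.28601727767086393 [np.float64(0.28743201032409044), np.float64(0.2878504270867613), np.float64(0.2862151527676498), np.float64(0.284924382631943)]
hatch X [0.4637 0.6683] Y [0.0295 0.2235] Z [0.1072 0.1634]
Y ext by X [(np.float64(0.030227575614335166), np.float64(0.20650577790046123)), (np.float64(0.02960932279600185), np.float64(0.2179974359128419)), (np.float64(0.028753302777801214), np.float64(0.2248539439879068)), (np.float64(0.028339810559853587), np.float64(0.2242895707905541))]
-9.8 bay left edge Y by X:
0.46 309 0.20694668987092368 | 0.49 320 0.24031597453460363 | 0.52 151 0.23910200521296565 | 0.55 369 0.23810619985523784 | 0.58 368 0.23751927210903223 | 0.61 375 0.23598915471233128 | 0.64 353 0.23750433472349133 | 0.67 76 0.2430132869359832 | 
X ext 0.45468
[... 184 characters left out ...]

hatch X [0.4623 0.6665] Y [0.0376 0.2319] Z [0.1072 0.1634]
Y ext by X [(np.float64(0.03682562634028549), np.float64(0.2134374746201057)), (np.float64(0.03701090450421887), np.float64(0.22634330181495857)), (np.float64(0.03700505975839792), np.float64(0.23320486811847435)), (np.float64(0.03751176375048764), np.float64(0.23329584874530276))]
rim ell px ((321.3429260253906, 233.48126220703125), (67.3696517944336, 73.1468734741211), 93.04669952392578)
rim 0.019957768547737426 [0.5864 0.0363 0.1549]
slot 1185 [0.5856 0.0354 0.1377]
slot dir [0.3175 0.9483] 71.48782308464571 [0.0114 0.0326]
rect ((573.3099975585938, 38.576351165771484), (115.63711547851562, 76.36665344238281), 76.49738311767578)
```

Box centre is about (0.579, 0.067) with yaw −9.8°, and the hatch is open about 0.26 rad. The cam is at about 0.15 rad. I'll push the lip with closed fingers, then turn the cam with both fingertips in the slot. A −137° roll first keeps joint 6 in range.

Create go.py:
```python
import sys
from h import *
np.set_printoptions(precision=3,suppress=True)
def to(x,y,z):
    s=sense(); R=np.array(s["ee_rot"]); 
    print("t",s["time_s"],"pos",np.array(s["tcp_pos"]),"yhead",np.degrees(np.arctan2(R[1,1],R[0,1])),"F",np.array(s["wrist_force"]),"j",np.array(s["joints"]),"w",s["gripper_width"])
    print("travel cm",R.T@(np.array([x,y,z])-s["tcp_pos"])*100)
if __name__=="__main__": to(*map(float,sys.argv[1:4]))
```

```text
(no output)
```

Emit:
{"name": "arm_command", "arguments": {"rows": [{"fingers":0,"travel":[-2.4,2.3,-3],"roll":-7},{"fingers":0,"travel":[-5,5,-3],"roll":-14},{"fingers":0,"travel":[-8,8,-3],"roll":-21},{"fingers":0,"travel":[-11,11,-3],"roll":-28},{"fingers":0,"travel":[-14,14,-3],"roll":-35},{"fingers":0,"travel":[-17,17,-3],"roll":-42},{"fingers":0,"travel":[-20,20,-3],"roll":-49},{"fingers":0,"travel":[-23,23,-3],"roll":-56},{"fingers":0,"travel":[-24,23,-3],"roll":-63},{"fingers":0,"travel":[-24,23,-3],"roll":-70}]}}

```text
time_s: 1.6
tcp_pos: [0.3834, -0.2584, 0.2641]
ee_rot: [[0.087, -0.996, 0.001], [-0.996, -0.087, -0.0], [0.001, -0.001, -1.0]]
wrist_force: [0.2, -0.7, 0.4]
gripper_width: 0.175
```

```bash
python3 go.py .498 .051 .24
```

```text
t 1.6 pos [ 0.383 -0.258  0.264] yhead -174.99130997310226 F [ 0.169 -0.685  0.397] j [-13.754   4.56  -18.351   0.005 -67.004  18.761] w 0.1746085932625772
travel cm [-29.823 -14.11    2.409]
```

Emit:
{"name": "arm_command", "arguments": {"rows": [{"fingers":0,"travel":[-3,-1.4,0],"roll":-7},{"fingers":0,"travel":[-7,-3.3,0],"roll":-14},{"fingers":0,"travel":[-11,-5.2,0],"roll":-21},{"fingers":0,"travel":[-15,-7.1,0],"roll":-28},{"fingers":0,"travel":[-19,-9,0],"roll":-35},{"fingers":0,"travel":[-23,-10.9,0],"roll":-42},{"fingers":0,"travel":[-27,-12.8,1],"roll":-49},{"fingers":0,"travel":[-29.8,-14.1,2.4],"roll":-56},{"fingers":0,"travel":[-29.8,-14.1,2.4],"roll":-63},{"fingers":0,"travel":[-29.8,-14.1,2.4],"roll":-67}]}}

```text
time_s: 2.6
tcp_pos: [0.4994, 0.0495, 0.2389]
ee_rot: [[0.95, -0.312, -0.001], [-0.312, -0.95, -0.0], [-0.001, 0.001, -1.0]]
wrist_force: [-0.0, -0.6, 0.1]
gripper_width: 0.005
```

```bash
python3 go.py .496 .051 .19; python3 -c "
from h import *
b,e=capture('side'); save('side1.png',cv2.resize(b[130:370,180:500],(800,600)))"
```

```text
t 2.6 pos [0.499 0.049 0.239] yhead -108.1575136495065 F [-0.018 -0.564  0.146] j [ 24.224   9.789 -15.907  -0.004 -64.38   47.62 ] w 0.004977757756436293
travel cm [-0.365 -0.042  4.892]
```

View pics/side1.png

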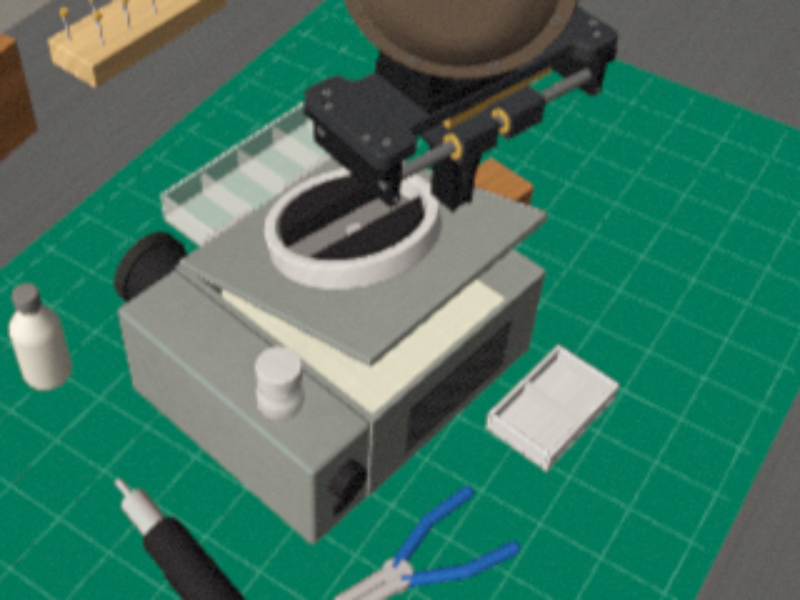

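The closed fingertips hover over the bare front strip at about (455,200) in the crop, and the slot and jar are clear. Pushing down.

Emit:
{"name": "arm_command", "arguments": {"rows": [{"fingers":0,"travel":[-0.2,0,2.5],"roll":0},{"fingers":0,"travel":[-0.3,0,5],"roll":0},{"fingers":0,"travel":[-0.3,0,6.5],"roll":0},{"fingers":0,"travel":[-0.4,0,7.2],"roll":0},{"fingers":0,"travel":[-0.4,0,7.9],"roll":0},{"fingers":0,"travel":[-0.5,0,8.6],"roll":0},{"fingers":0,"travel":[-0.6,0,9.3],"roll":0},{"fingers":0,"travel":[-0.7,0,10.0],"roll":0},{"fingers":0,"travel":[-0.8,0,10.6],"roll":0},{"fingers":0,"travel":[-0.8,0,11.2],"roll":0}]}}

```text
time_s: 3.65
tcp_pos: [0.4917, 0.051, 0.1271]
ee_rot: [[0.948, -0.317, -0.0], [-0.317, -0.948, 0.0], [-0.0, -0.0, -1.0]]
wrist_force: [-0.6, -0.4, 0.0]
gripper_width: 0.005
```

Emit:
{"name": "arm_command", "arguments": {"rows": [{"fingers":0,"travel":[0,0,0.4],"roll":0},{"fingers":0,"travel":[0,0,0.7],"roll":0},{"fingers":0,"travel":[0,0,0.9],"roll":0},{"fingers":0,"travel":[0,0,1.0],"roll":0},{"fingers":0,"travel":[0,0,1.0],"roll":0}]}}

```text
time_s: 4.15
tcp_pos: [0.4917, 0.0509, 0.1193]
ee_rot: [[0.949, -0.316, 0.0], [-0.316, -0.949, -0.0], [0.0, 0.0, -1.0]]
wrist_force: [-6.5, 1.0, 11.9]
gripper_width: 0.008
```

```bash
python3 go.py .5762 .0373 .2; python3 -c "
from h import *
b,e=capture('side'); save('side2.png',cv2.resize(b[130:370,180:500],(800,600)))"
```

```text
t 4.15 pos [0.492 0.051 0.119] yhead -108.44578089784977 F [-6.498  1.005 11.896] j [ 24.789  16.388 -26.644   0.032 -46.974  46.744] w 0.008103031282473711
travel cm [ 8.45  -1.378 -8.067]
```

View pics/side2.png

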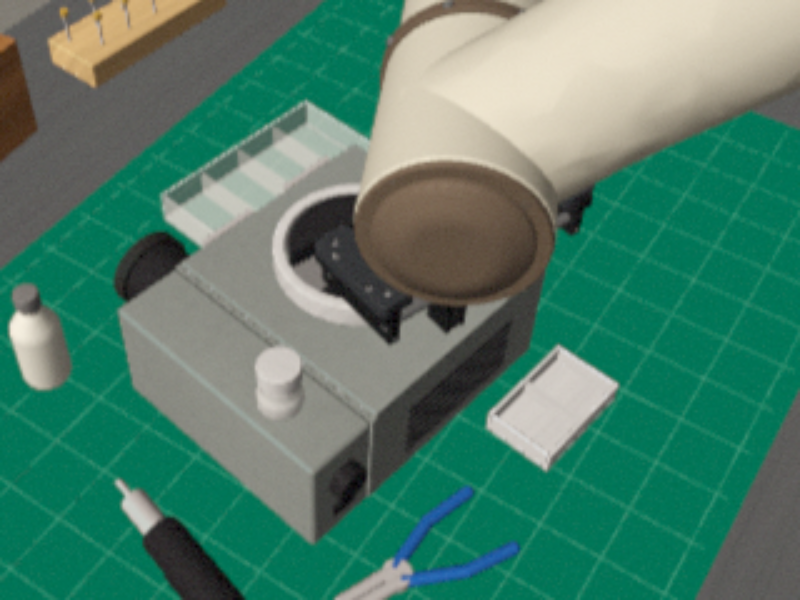

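The hatch looks flush and shut, and the force rose to 12 N at the expected height. I'll lift clear, set the opening to 59 %, and re-measure the cam.

Emit:
{"name": "arm_command", "arguments": {"rows": [{"fingers":0,"travel":[0,0,-2],"roll":0},{"fingers":30,"travel":[0,0,-6],"roll":0},{"fingers":59,"travel":[-3,0,-10],"roll":0},{"fingers":59,"travel":[-6,0,-14],"roll":0},{"fingers":59,"travel":[-9,0,-16],"roll":0},{"fingers":59,"travel":[-10,0,-16],"roll":0}]}}

```text
time_s: 4.8
tcp_pos: [0.3968, 0.0836, 0.2811]
ee_rot: [[0.949, -0.316, 0.008], [-0.316, -0.949, 0.005], [0.006, -0.007, -1.0]]
wrist_force: [1.0, 0.3, -0.6]
gripper_width: 0.373
```

```bash
python3 - <<'E'
from h import *
np.set_printoptions(precision=4,suppress=True)
for n in ("top","side"):
    a,d=capture(n); P=cloud(n,d); c=np.array([.5762,.0373])
    r=np.linalg.norm(P[...,:2]-c,axis=-1); Z=P[...,2]
    rim=(d>0)&(a.min(-1)>150)&(r<.085)&(abs(Z-.128)<.008)
    q=P[rim]; res=[]
    fit=lambda p:np.linalg.lstsq(np.c_[2*p,np.ones(len(p))],(p**2).sum(1),rcond=None)[0]
    if len(q)>30:
        s=fit(q[:,:2]); print(n,"rim",len(q),s[:2],"R",(s[2]+s[0]**2+s[1]**2)**.5,"z",np.median(q[:,2]))
        ang=np.degrees(np.arctan2(q[:,1]-s[1],q[:,0]-s[0])); print(np.histogram(ang,12,(-180,180))[0])
    sl=(d>0)&(abs(Z-.112)<.006)&(r<.05)
    q=P[sl]; 
    if len(q)>30:
        w,v=np.linalg.eigh(np.cov(q[:,:2].T)); print("slot",len(q),q.mean(0),np.degrees(np.arctan2(v[1,1],v[0,1])),w**.5)
    h=(d>0)&(r>.075)&(r<.09)&(Z>.09)&(a.max(-1)<200); print("hatch z",np.percentile(Z[h],[10,50,90]))
    for l in ("cam_centre",): print([(k["p"],np.array(k["position"])) for k in search_frame(n,l)])
    save("m3_%s.png"%n,cv2.resize(a[130:330,200:440] if n=="top" else a[130:370,180:500],(720,600)))
E
python3 go.py .5762 .0373 .2
```

```text
top rim 1035 [0.5764 0.0376] R 0.062273076551874015 z 0.12934696239037125
[85 88 89 91 95 82 82 81 80 84 88 90]
slot 1132 [0.5773 0.0369 0.1136] 69.89412781478212 [0.0118 0.028 ]
hatch z [0.1077 0.1096 0.1115]
[]
side rim 875 [0.5767 0.0376] R 0.062473002311933194 z 0.1271657742831236
[ 55  68  82  72  69  56  55  70  85  97 100  66]
slot 639 [0.5852 0.0347 0.1121] 69.75379589176602 [0.0098 0.0277]
hatch z [0.1062 0.1077 0.109 ]
[(0.71, array([0.5879, 0.0378, 0.1278]))]
t 5.0 pos [0.397 0.083 0.277] yhead -108.47426175108717 F [-0.221  0.795  0.371] j [ 34.949  -2.022 -23.307  -0.007 -68.804  36.579] w 0.5409664935274027
travel cm [18.441 -1.401  7.635]
```

View pics/m3_top.png

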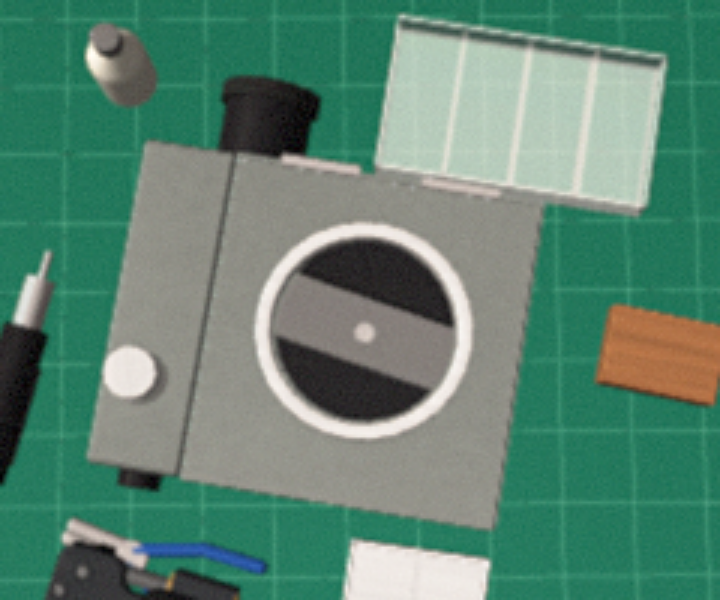

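Hatch shut: its top is at about 0.108. The cam centre is at (0.5765, 0.0376), which agrees between both cameras, and the slot heading of about 70° matches the tool's.

Emit:
{"name": "arm_command", "arguments": {"rows": [{"fingers":59,"travel":[4,-0.3,0],"roll":0},{"fingers":59,"travel":[8.5,-0.7,0],"roll":0},{"fingers":59,"travel":[13,-1,0],"roll":0},{"fingers":59,"travel":[17,-1.3,2],"roll":0},{"fingers":59,"travel":[18.4,-1.4,6],"roll":0},{"fingers":59,"travel":[18.4,-1.4,10],"roll":0},{"fingers":59,"travel":[18.4,-1.4,11],"roll":0},{"fingers":59,"travel":[18.4,-1.4,11],"roll":0}]}}

```text
time_s: 5.8
tcp_pos: [0.5752, 0.0365, 0.1645]
ee_rot: [[0.948, -0.318, -0.006], [-0.318, -0.948, -0.003], [-0.005, 0.004, -1.0]]
wrist_force: [0.6, 0.4, -0.2]
gripper_width: 0.591
```

```bash
python3 go.py .5765 .0376 .128
```

```text
t 5.8 pos [0.575 0.036 0.165] yhead -108.52835648003217 F [ 0.568  0.404 -0.162] j [ 19.738  20.858 -11.951   0.026 -57.577  51.719] w 0.590813162934978
travel cm [ 0.109 -0.164  3.652]
```

Emit:
{"name": "arm_command", "arguments": {"rows": [{"fingers":59,"travel":[0.1,-0.2,0.5],"roll":0},{"fingers":59,"travel":[0.1,-0.2,1.2],"roll":0},{"fingers":59,"travel":[0.1,-0.2,2.0],"roll":0},{"fingers":59,"travel":[0.1,-0.2,2.8],"roll":0},{"fingers":59,"travel":[0.1,-0.2,3.5],"roll":0},{"fingers":59,"travel":[0.1,-0.2,3.5],"roll":0}]}}

```text
time_s: 6.4
tcp_pos: [0.5767, 0.039, 0.1314]
ee_rot: [[0.948, -0.317, -0.002], [-0.317, -0.948, -0.001], [-0.002, 0.001, -1.0]]
wrist_force: [-0.2, 0.1, -0.8]
gripper_width: 0.587
```

```bash
python3 go.py .5765 .0376 .128; python3 -c "
from h import *
b,e=capture('side'); save('side4.png',cv2.resize(b[130:370,180:500],(800,600)))"
```

```text
t 6.4 pos [0.577 0.039 0.131] yhead -108.49066598094566 F [-0.206  0.135 -0.822] j [ 19.909  22.873 -14.187  -0.017 -53.072  51.61 ] w 0.5867165292445645
travel cm [0.029 0.134 0.338]
```

View pics/side4.png

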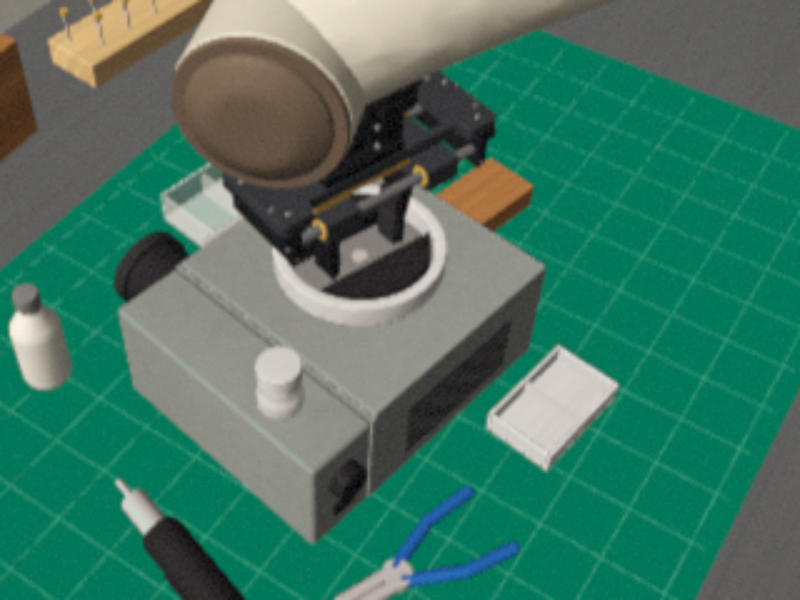

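Both fingertips are down in the slot, at about (328,265) and (392,230), either side of the centre. Now I turn clockwise with positive roll.

Emit:
{"name": "arm_command", "arguments": {"rows": [{"fingers":59,"travel":[0,0.1,0.3],"roll":6},{"fingers":59,"travel":[0,0.1,0.3],"roll":12},{"fingers":59,"travel":[0,0.1,0.3],"roll":18},{"fingers":59,"travel":[0,0.1,0.3],"roll":24},{"fingers":59,"travel":[0,0.1,0.3],"roll":30},{"fingers":59,"travel":[0,0.1,0.3],"roll":36},{"fingers":59,"travel":[0,0.1,0.3],"roll":42},{"fingers":59,"travel":[0,0.1,0.3],"roll":48},{"fingers":59,"travel":[0,0.1,0.3],"roll":54},{"fingers":59,"travel":[0,0.1,0.3],"roll":60}]}}

```text
time_s: 7.45
tcp_pos: [0.5785, 0.0373, 0.1302]
ee_rot: [[0.196, -0.981, 0.003], [-0.981, -0.196, -0.001], [0.002, -0.003, -1.0]]
wrist_force: [2.0, -4.3, -1.7]
gripper_width: 0.589
```

```bash
python3 go.py .5765 .0376 .128; python3 -c "
from station import sense; print(sense()['moment'])"
```

```text
t 7.45 pos [0.578 0.037 0.13 ] yhead -168.68088071070056 F [ 2.018 -4.317 -1.723] j [ 19.758  22.968 -14.299   0.151 -52.605  -8.531] w 0.5891702771087675
travel cm [-0.066  0.188  0.217]
[-1.16469606 -0.80511318  0.09333007]
```

Emit:
{"name": "arm_command", "arguments": {"rows": [{"fingers":59,"travel":[0,0.1,0],"roll":6},{"fingers":59,"travel":[0,0.1,0],"roll":12},{"fingers":59,"travel":[0,0.1,0],"roll":17},{"fingers":59,"travel":[0,0.1,0],"roll":22},{"fingers":59,"travel":[0,0.1,0],"roll":26},{"fingers":59,"travel":[0,0.1,0],"roll":30},{"fingers":59,"travel":[0,0.1,0],"roll":33},{"fingers":59,"travel":[0,0.1,0],"roll":35}]}}

```text
time_s: 8.25
tcp_pos: [0.5783, 0.0368, 0.1303]
ee_rot: [[-0.399, -0.917, 0.005], [-0.917, 0.399, -0.002], [-0.0, -0.005, -1.0]]
wrist_force: [3.9, -6.0, -2.8]
gripper_width: 0.588
```

```bash
python3 go.py .5765 .0376 .128; python3 -c "
from station import sense; print(sense()['moment'])"
```

```text
t 8.25 pos [0.578 0.037 0.13 ] yhead 156.4725177162359 F [ 3.905 -5.978 -2.778] j [ 19.738  22.9   -14.412   0.218 -52.473 -43.398] w 0.5880646281228703
travel cm [-0.001  0.201  0.231]
[-1.6499608  -1.264257    0.10391045]
```

Emit:
{"name": "arm_command", "arguments": {"rows": [{"fingers":59,"travel":[0,0,0],"roll":2},{"fingers":59,"travel":[0,0,0],"roll":4},{"fingers":59,"travel":[0,0,0],"roll":5},{"fingers":59,"travel":[0,0,0],"roll":5}]}}

```text
time_s: 8.65
tcp_pos: [0.5782, 0.0368, 0.1303]
ee_rot: [[-0.476, -0.88, 0.004], [-0.88, 0.476, -0.002], [-0.0, -0.004, -1.0]]
wrist_force: [4.6, -5.7, -2.9]
gripper_width: 0.591
```

```bash
python3 go.py .5765 .0376 .128; python3 -c "
from station import sense; print(sense()['moment'])"
```

```text
t 8.65 pos [0.578 0.037 0.13 ] yhead 151.58499310552634 F [ 4.558 -5.706 -2.919] j [ 19.744  22.896 -14.418   0.22  -52.5   -48.292] w 0.591469459118129
travel cm [0.005 0.186 0.233]
[-1.73187572 -1.30004834  0.21261288]
```

Emit:
{"name": "arm_command", "arguments": {"rows": [{"fingers":59,"travel":[0,0,0],"roll":2},{"fingers":59,"travel":[0,0,0],"roll":4},{"fingers":59,"travel":[0,0,0],"roll":4}]}}

```text
time_s: 8.95
tcp_pos: [0.5782, 0.0367, 0.1304]
ee_rot: [[-0.525, -0.851, 0.004], [-0.851, 0.525, -0.005], [0.002, -0.006, -1.0]]
wrist_force: [4.1, -5.7, -3.4]
gripper_width: 0.591
```

```bash
python3 go.py .5765 .0376 .128
python3 - <<'E'
from h import *
print(sense()['moment'])
b,e=capture('side'); save('side5.png',cv2.resize(b[130:370,180:500],(800,600)))
E
```

```text
t 8.95 pos [0.578 0.037 0.13 ] yhead 148.32918132551626 F [ 4.11  -5.658 -3.435] j [ 19.815  22.912 -14.459   0.417 -52.521 -51.739] w 0.5913050033881767
travel cm [0.01  0.195 0.236]
[-1.84933514 -1.24318959  3.14518667]
```

View pics/side5.png

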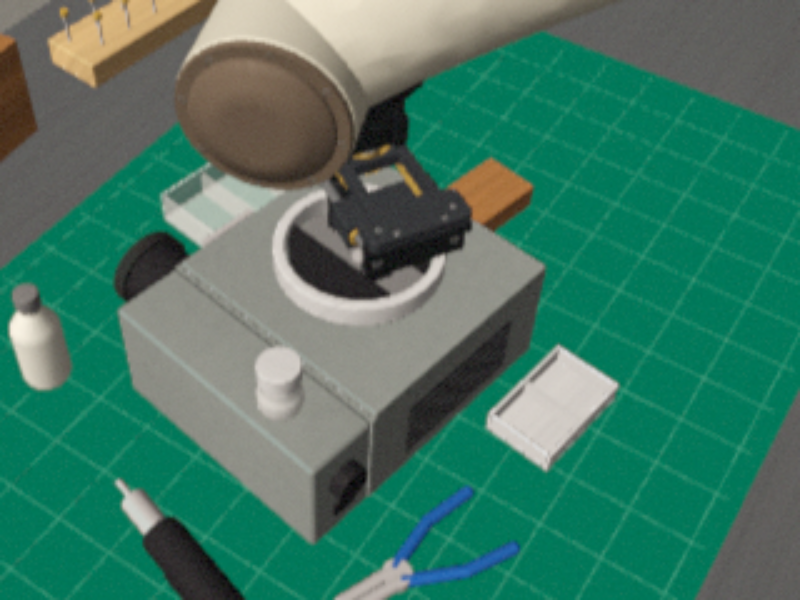

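The yaw moment jumped to 3.1 N·m, so the cam is on its rigid stop, and the picture shows the slot running front to back. I'll back off about 15°, lift and retreat.

Emit:
{"name": "arm_command", "arguments": {"rows": [{"fingers":59,"travel":[0,0,0],"roll":-6},{"fingers":59,"travel":[0,0,0],"roll":-12},{"fingers":59,"travel":[0,0,0],"roll":-18},{"fingers":59,"travel":[0,0,-1.5],"roll":-18},{"fingers":59,"travel":[0,0,-4],"roll":-18},{"fingers":59,"travel":[0,0,-8],"roll":-18},{"fingers":59,"travel":[0,0,-12],"roll":-18},{"fingers":59,"travel":[0,0,-14],"roll":-18}]}}

```text
time_s: 9.8
tcp_pos: [0.5777, 0.0381, 0.2744]
ee_rot: [[-0.25, -0.968, 0.007], [-0.968, 0.25, 0.001], [-0.003, -0.007, -1.0]]
wrist_force: [0.8, -1.1, -0.6]
gripper_width: 0.592
```

```bash
python3 go.py .40 .0 .28
```

```text
t 9.8 pos [0.578 0.038 0.274] yhead 165.5422518628487 F [ 0.822 -1.078 -0.553] j [ 19.837  15.853  -2.731   0.092 -70.994 -34.324] w 0.5918839704589562
travel cm [ 8.121 16.257 -0.698]
```

Emit:
{"name": "arm_command", "arguments": {"rows": [{"fingers":59,"travel":[1.5,3,0],"roll":0},{"fingers":59,"travel":[3,6,0],"roll":0},{"fingers":59,"travel":[5,10,0],"roll":0},{"fingers":59,"travel":[7,14,0],"roll":0},{"fingers":59,"travel":[8,16,0],"roll":0},{"fingers":59,"travel":[8,16,0],"roll":0}]}}

```text
time_s: 10.4
tcp_pos: [0.3988, -0.0002, 0.2705]
ee_rot: [[-0.25, -0.968, 0.002], [-0.968, 0.25, 0.001], [-0.002, -0.002, -1.0]]
wrist_force: [0.6, 0.7, -0.5]
gripper_width: 0.59
```

Run:
```python
from h import *
z=np.load("f0.npz")
for n in ("top","side"):
    a,d=capture(n); P=cloud(n,d); r=np.linalg.norm(P[...,:2]-[.5765,.0376],axis=-1); Z=P[...,2]
    sl=(d>0)&(abs(Z-.112)<.006)&(r<.05); q=P[sl]; w,v=np.linalg.eigh(np.cov(q[:,:2].T))
    h=(d>0)&(r>.075)&(r<.09)&(Z>.09)
    print(n,"slot",len(q),np.degrees(np.arctan2(v[1,1],v[0,1])),"hatch z",np.percentile(Z[h],[10,50,90]))
    if n=="top": save("m6.png",cv2.resize(a[120:360,180:460],(700,600)))
```

```text
top slot 1158 170.23450538106667 hatch z [0.10774324 0.10964667 0.11159815]
side slot 643 170.33719779405038 hatch z [0.10625111 0.10776936 0.10965277]
```

View pics/m6.png

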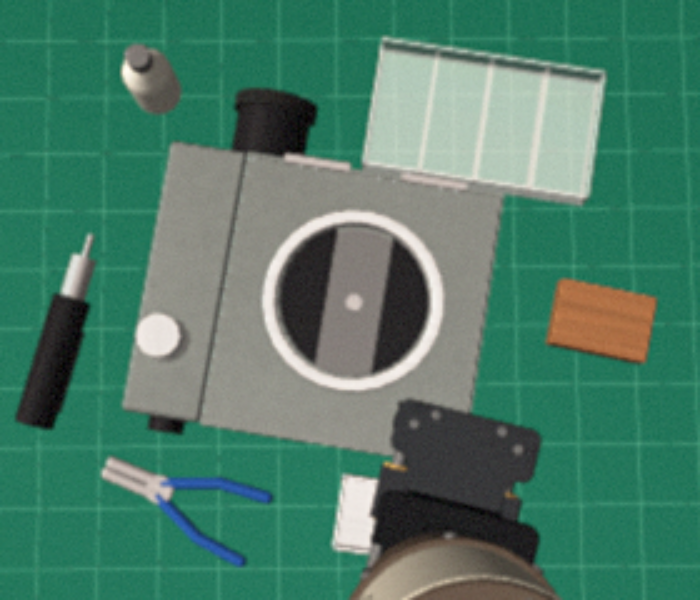

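The slot heading is 170.2°, i.e. −9.8°, exactly along the box's x, so the cam is locked. The hatch is flush, the other things look unmoved, and the arm is clear at z 0.27.

```bash
python3 -c "
from station import finish_job; print(finish_job())"
```

```text
the job is handed in; nothing more can be done
None
```

The hatch is fully shut and the cam is turned clockwise to its stop, so it is locked. I handed the job in at about 10.5 s of the 51 s allowed.

- **Hatch:** I pushed it down at the front strip with closed fingertips until the stop pushed back with about 12 N at the expected height. At the end its top face measured about 108–110 mm high; shut is 108 mm.
- **Cam:** I turned it with both fingertips in the slot, one in each half, rather than a single one. The turning moment jumped to about 3 N·m at the stop. Afterwards both cameras measured the slot at −9.8° and −9.7°, and the box's x axis is at −9.8°.
- **Other things:** In the last top picture, the glue, organiser, wood block, handpiece, pliers and jar look where they were. The gripper partly hid the tin, but it did not go near it. The arm ended clear of everything.
- **Check that failed:** The trained network did not find the cam centre in the top view after the hatch was shut, and its side-view position was about 11 mm off in x. I used a circle fit to the rim instead, which agreed between the two cameras to under 1 mm.

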